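# Slide the carver's template home on its pins

## Robot

A 6-joint arm with a two-finger parallel gripper is mounted at the origin on the work surface. World frame = base frame: x ahead of the robot, y to its left, z up, the work surface at z = 0. Lengths are in m, angles in rad, forces in N, time in s.
With the tool pointing down it reaches from about 0.3 to 1 m from the base axis. Payload 5.1 kg.
Tool frame: the origin (TCP) lies at the centre of the arm's flange, where the gripper is bolted on; the fingertips stand 190 mm ahead of it and the grasp point (between the pads) lies 171 mm ahead of it; z points along the fingers, y is the direction in which the jaws open and shut (so a half turn about z gives the same grasp; the last joint's range is limited). The gripper opens to 95 mm and grips with 3 to 60 N. Pads are 20 mm wide; open, the fingers measure 119 mm over their backs; the gripper's body (75 mm by 180 mm) begins 59 mm behind the grasp point.
Start: joints at [1.047, 0.124, 1.65, -0, 1.367, -0.083], TCP at [0.277, 0.588, 0.405] pointing down, gripper open.
Joint ranges: [-2.61, 2.61], [-1.02, 2.33], [0.03, 2.71], [-1.35, 4.49], [0.32, 2.68], [-2.91, 2.91]. Speed limits (rad/s): [2.57, 2.57, 3.14, 3.14, 3.14, 3.14].

## Interface

Orientations are given as a 3x3 rotation matrix whose columns are the frame's x, y, z axes.
In Python, from rig import read_state, imaging, arm gives the robot as it stands.
- The arm moves only by the tool send_rows, never from a script. Its argument "motion" is one flat list of numbers, 5 for each row, row after row: the finger opening in cm, from 0 to 9.51, then the shift along the tool's x, y, z in cm, then the turn about the tool's z in rad. In form: [jaw, x, y, z, twist, jaw, x, y, z, twist, ...]. A call has 1 to 5 rows; each row is the pose to reach, as a shift and turn from the pose commanded when the call began, along the tool's axes at that moment; what a row does not reach only later rows make up. A row lasts 1/12 s, in which the tool goes at most 41.7 mm and 7.16 degrees, less where a joint would pass 70% of its speed; a pose out of reach is approached as far as the arm can. A call with a gripper value outside its range is refused whole. The fingers move at their own pace and stop on an object; "newtons" is the grip in N (left out, the last holds). Time passes only in rows, so rows that repeat a pose let the fingers close. It gives the time, the measured TCP pose, the force and the opening at its end, in the units of the state.
- read_state(): the state, without advancing time (a new reading comes with each control period).
- imaging.grab_frame(name): name is "side" or "top" or "wrist"; returns a dict with "color" (384x512x3 uint8, red, green, blue), "fx", "fy", "cx", "cy" (pixels), "extrinsics" (4x4, takes a point from camera to world coordinates). Camera axes: x right, y down, z forward; pixel columns grow to the right and rows downward; lengths in m; the calibration is good to about 2 mm. A picture is of the moment at which its call begins. There is no depth.
- arm.sign_off(): hands the job in, once; it reports no verdict.
The state is a dict: "clock": time; "q": joint angles; "joint_vel": joint speeds; "joint_efforts": joint torques, N m; "eef_pos": TCP position; "eef_rot": TCP orientation; "force": force on the tool from outside, world axes, zero at the start; "ft_torque": the same for the moment, N m; "opening": finger opening in m.
Only numpy, scipy, OpenCV 4.12 (cv2) and the standard library are available. Lean on these libraries where they do the work, as an engineer would, in place of code of your own. Each camera call takes 0.05 s, during which the arm holds its last target. There are 200 camera calls.

## Task

The aluminium marking template is leaning on the two locating pins of the marble jig. Without lifting it, slide it gently over the jig, up against the two stop blocks and then along them, until both of its holes drop over the pins and it lies flat on the bed. Then let go of it, and leave the chisel, hammer, brush and marble offcut where they are.

Things in the scene. Friction and masses are not known exactly. Their poses are not given: they have to be found in the camera images.
- jig: Fixed marking jig: a marble slab 200 (x) x 400 (y) x 36 high, its flat top is the bed. Origin at the centre of its underside, on the table; x points to the side with the stop blocks (away from the robot), y along its length, z up.
- stops (a point): Point midway between the two dark steel stop blocks fixed on the bed, in the plane of their faces towards the robot (x = +75.5 of the jig), 13 above the bed. The blocks are 36 wide (y), 20 deep, 26 high, centred 38 either side of this point in y. Axes as the jig.
- pin_line (a point): Point on the bed at x = +35, y = 0 of the jig, axes as the jig. The two fixed steel pins, 11 in diameter, 9 high, bevelled to 7 at the tip, stand on the y line through it, 150 apart. The bar carrying them was set by hand: the middle between the pins is up to 12 from this point, to +y or -y, and is not measured. The template covers them: find them by sliding it until it drops.
- template: Loose aluminium plate, 130 (x) x 240 (y) x 8 thick, 0.4 to 0.8 kg, slides with 1.5 to 5 N; a stiffening strip 12 wide, 200 long on top along its rear edge makes the rear face 16 high. Origin at the centre of its underside; x to its front edge (stop-block side), z up. Window 36 (x) x 70 (y) at x = -22. At the start it leans 5 degrees, front up on the pin tips, rear edge on the bed. Home: flat, origin at x = +10, z = +36 of the jig, y as the middle of the pins.
- hole_left (a point): Centre of the left (+y) of the template's two round through-holes, 13.5 in diameter, at its upper face: x = +25, y = +75, z = +8 of the template. At the start the template is turned up to 0.08 rad, its front edge about 13 to 25 short of the stop blocks and its middle 16 to 28 to +y of the jig's middle: it has to go to +x, then to -y.
- hole_right (a point): The same for the right (-y) hole: x = +25, y = -75, z = +8 of the template. With the front edge against both blocks the holes are on the pins' line; slid along the blocks the template drops 9 at the front when the holes come over the pins, which then stop it dead. A finger that presses its edge down while pushing makes it bind.
- chisel: Steel chisel, 195 long, 20 wide, 16 high, lying along x on the bed near its -y end, clear of the template. Origin at its underside, mid-length. Loose bystander, to be left alone.
- hammer: Club hammer lying on the table, 275 long, 44 high. Origin at the underside of its handle. Loose bystander, to be left alone.
- brush: Bench brush lying on the table, 235 long, 39 high. Origin under its bristle block. Loose bystander, to be left alone.
- offcut: Marble offcut, 90 x 60 x 50 high, on the table. Origin at the centre of its underside. Loose bystander, to be left alone.

How it is judged:
By the outcome, as a careful person would: the job done as asked, in the order asked, and still so for the second after the job is handed in, with the robot touching nothing.
It also fails if it takes over 48 s, if anything falls off the work surface, if the arm or the gripper's body presses on something with over 40 N, if the wrist force passes 120 N, or if a joint passes its speed limit or range.

## Working session

There is one attempt and no reset: what is moved stays moved. The work goes in short steps, Python scripts to look and compute and a tool call to move; the robot and the scene stay as the last step left them, time stands still between calls to the robot, and variables do not carry over. Pictures are saved under pics/ and viewed, about 8 in all and at most 12, crops included, and the job is handed in when it is done.

Besides the shell and the picture viewer there is one more tool, called in YAML: its name, and indented under it one key for each argument. send_rows: Moves the arm, as the interface text tells. Its arguments: {"type":"object","properties":{"motion":{"type":"array","items":{"type":"number"}},"newtons":{"type":"number"}},"required":["motion"]}

```bash
mkdir -p pics; ls; python3 - <<'E'
from rig import read_state, imaging, arm
import cv2,numpy as np
np.set_printoptions(precision=4,suppress=True)
s=read_state();print(s['clock'],s['eef_pos'],s['eef_rot'],s['opening'],s['force'])
for n in ("top","side"):
    f=imaging.grab_frame(n);print(n,f['fx'],f['fy'],f['cx'],f['cy'],f['extrinsics'])
    np.save(f'{n}.npy',f['extrinsics'])
    cv2.imwrite(f'pics/{n}0.png',cv2.resize(f['color'][:,:,::-1],(800,600),interpolation=cv2.INTER_CUBIC))
E
```

```text
pics
0.0 [0.2772 0.5876 0.4035] [[-0.9044  0.4267 -0.001 ]
 [ 0.4267  0.9044 -0.0018]
 [ 0.0001 -0.0021 -1.    ]] 0.09506187969597484 [1.2009 0.444  0.7509]
top 494.4522391652124 494.4522391652124 259.28341339049007 186.52152752326583 [[-0.0064 -0.982   0.189   0.3194]
 [-1.      0.0065 -0.0001  0.0121]
 [-0.0011 -0.189  -0.982   1.1499]
 [ 0.      0.      0.      1.    ]]
side 449.10418406288653 449.10418406288653 256.6562923352478 193.00508566190354 [[ 0.9999  0.0035  0.0135  0.5272]
 [-0.0092 -0.5672  0.8235 -0.8162]
 [ 0.0106 -0.8236 -0.5671  0.6595]
 [ 0.      0.      0.      1.    ]]
```

View pics/top0.png

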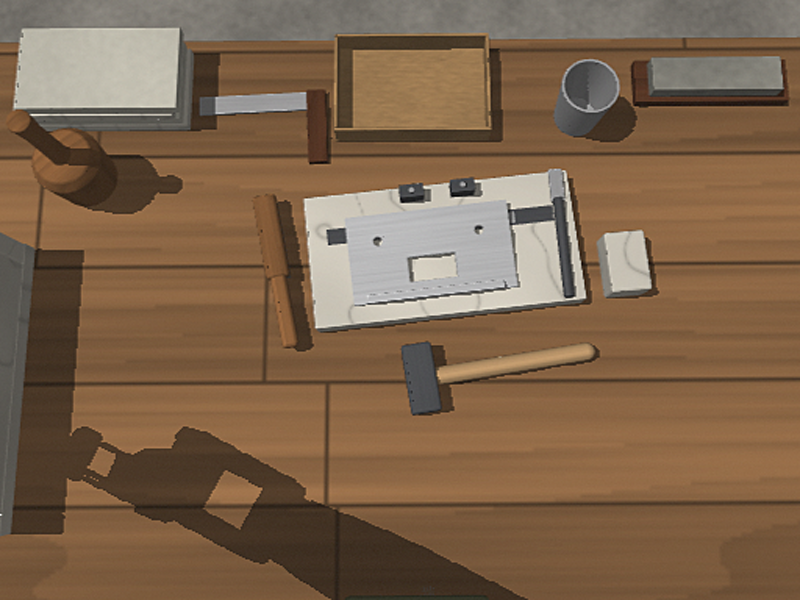

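View pics/side0.png

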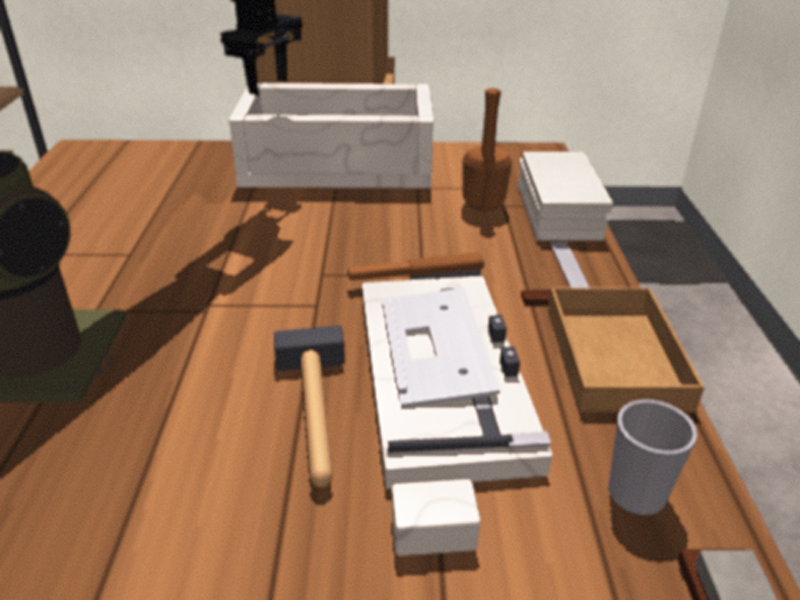

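The top view shows the template on the slab: corners about (346,218), (508,202), (518,285) and (354,303), holes (377,241) and (478,229). The blocks are at (411,192) and (462,187), and the chisel lies at the right end. The side view confirms this, with the hammer in front of the slab, the brush to its left and the offcut to its right.

```bash
cat > h.py <<'E'
import numpy as np
K={'top':(494.452,259.283,186.522),'side':(449.104,256.657,193.005)}
def unp(cam,u,v,z,sc=1.5625):
    f,cx,cy=K[cam];T=np.load(f'{cam}.npy')
    d=T[:3,:3]@np.array([((u+.5)/sc-.5-cx)/f,((v+.5)/sc-.5-cy)/f,1]);o=T[:3,3]
    return o+d*(z-o[2])/d[2]
E
python3 - <<'E'
from h import *
from rig import imaging
import cv2
np.set_printoptions(precision=4,suppress=True)
P={'slabFL':(304,199,.036),'slabFR':(567,170,.036),'slabRR':(586,299,.036),'slabRL':(316,328,.036),
'tFL':(346,218,.055),'tFR':(508,202,.055),'tRR':(518,284,.044),'tRL':(354,303,.044),'hL':(377,241,.052),'hR':(478,229,.052),
'bL':(411,188,.062),'bR':(462,182,.062),'hamT':(402,345,.044),'hamT2':(432,342,.044),'hamHandleEnd':(596,351,.02)}
for k,(u,v,z) in P.items(): print(k,unp('top',u,v,z)[:2])
f=imaging.grab_frame('top');c=f['color'][90:225,185:385,::-1]
cv2.imwrite('pics/crop.png',cv2.resize(c,None,fx=4,fy=4,interpolation=cv2.INTER_CUBIC))
E
```

```text
slabFL [0.6767 0.1635]
slabFR [ 0.7198 -0.2339]
slabRR [ 0.5212 -0.2526]
slabRL [0.4809 0.1424]
tFL [0.6411 0.0986]
tFR [ 0.664  -0.1403]
tRR [ 0.5426 -0.1525]
tRL [0.516  0.0868]
hL [0.6067 0.0531]
hR [ 0.6239 -0.0953]
bL [0.6842 0.0027]
bR [ 0.6929 -0.0725]
hamT [0.4542 0.0174]
hamT2 [ 0.4583 -0.0259]
hamHandleEnd [ 0.4464 -0.2671]
```

View pics/crop.png

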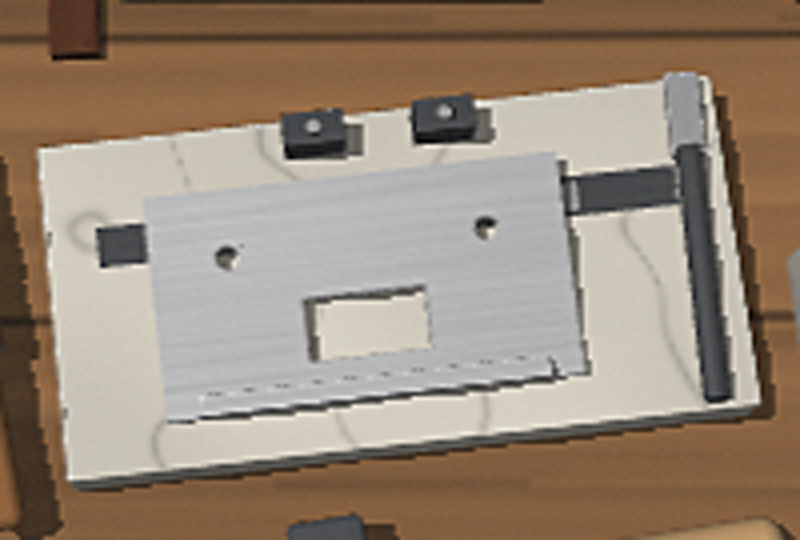

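```bash
cat >> h.py <<'E'
YAW=0.105; JX=np.array([np.cos(YAW),np.sin(YAW),0]); JY=np.array([-np.sin(YAW),np.cos(YAW),0]); J0=np.array([.5997,-.0452,0])
def go(xyz,yaw=YAW):
    from rig import read_state
    s=read_state();R=np.array(s['eef_rot']);d=R.T@(np.array(xyz)-s['eef_pos'])*100
    a=np.arctan2(R[1,1],R[0,1]);tw=-(yaw+np.pi/2-a)
    print('clock',s['clock'],'shift cm',d.round(2),'twist',round(tw,3),'force',np.round(s['force'],2))
def jig(p): d=np.array([*p[:2],0])-J0; return np.array([d@JX,d@JY])
E
python3 - <<'E'
from h import *
w=unp('top',185+369.5/4-.4,90+324/4-.4,.0477,1); print(w, jig(w))
go([w[0],w[1],.32])
E
```

```text
[ 0.56828455 -0.02869366  0.0477    ] [-0.02951244  0.019708  ]
clock 0.15 shift cm [-52.62 -43.32   8.44] twist -0.546 force [-0.55 -0.22  0.24]
```

send_rows:
  motion: [0,-52.6,-43.3,0,-0.546,0,-52.6,-43.3,0,-0.546,0,-52.6,-43.3,0,-0.546,0,-52.6,-43.3,0,-0.546,0,-52.6,-43.3,0,-0.546]
  newtons: 30

```text
clock: 0.57
eef_pos: [0.3651, 0.401, 0.4044]
eef_rot: [[-0.994, -0.111, -0.0], [-0.111, 0.994, -0.0], [0.0, -0.0, -1.0]]
force: [0.5, 0.1, 0.9]
opening: 0.0669
```

```bash
python3 - <<'E'
from h import *
go([.568,-.029,.32])
E
```

```text
clock 0.5667 shift cm [-15.4  -44.98   8.44] twist 0.006 force [0.54 0.14 0.89]
```

send_rows:
  motion: [0,-15.4,-45,0,0,0,-15.4,-45,0,0,0,-15.4,-45,0,0,0,-15.4,-45,0,0,0,-15.4,-45,0,0]

```text
clock: 0.98
eef_pos: [0.4529, 0.2117, 0.4047]
eef_rot: [[-0.994, -0.105, 0.0], [-0.105, 0.994, 0.0], [-0.0, 0.0, -1.0]]
force: [1.1, 1.5, 0.1]
opening: 0.034
```

```bash
python3 - <<'E'
from h import *
go([.568,-.029,.32])
E
```

```text
clock 0.9833 shift cm [ -8.91 -25.15   8.47] twist 0.0 force [1.11 1.49 0.11]
```

send_rows:
  motion: [0,-8.9,-25.1,6,0,0,-8.9,-25.1,6,0,0,-8.9,-25.1,6,0,0,-8.9,-25.1,6,0,0,-8.9,-25.1,6,0]

```text
clock: 1.4
eef_pos: [0.5407, 0.0282, 0.3585]
eef_rot: [[-0.995, -0.105, 0.0], [-0.105, 0.995, 0.0], [-0.0, 0.0, -1.0]]
force: [0.7, 1.2, 0.9]
opening: 0.0023
```

```bash
python3 - <<'E'
from h import *
go([.568,-.029,.32])
E
```

```text
clock 1.4 shift cm [-2.12 -5.98  3.85] twist -0.0 force [0.68 1.15 0.86]
```

send_rows:
  motion: [0,-2.1,-6,3.8,0,0,-2.1,-6,3.8,0,0,-2.1,-6,3.8,0,0,-2.1,-6,3.8,0,0,-2.1,-6,3.8,0]

```text
clock: 1.82
eef_pos: [0.5675, -0.0269, 0.321]
eef_rot: [[-0.994, -0.105, -0.0], [-0.105, 0.994, 0.001], [0.0, 0.001, -1.0]]
force: [0.4, -0.7, -0.2]
opening: 0.0003
```

```bash
python3 - <<'E'
from h import *
from rig import imaging
import cv2
go([.568,-.029,.229])
f=imaging.grab_frame('wrist');a=f['color'][:,:,::-1]
print(f['fx'],f['cx'],f['cy'],np.round(f['extrinsics'],4))
cv2.imwrite('pics/w1.png',cv2.resize(a,(800,600),interpolation=cv2.INTER_CUBIC))
# project predicted window corners & tip point
T=np.linalg.inv(f['extrinsics'])
for p in ([.568,-.029,.0477],[.568,-.029,.040]):
    c=T@np.array([*p,1]);print((f['fx']*c[:2]/c[2]+[f['cx'],f['cy']])*1.5625)
np.save('wrist.npy',f['extrinsics'])
E
```

```text
clock 1.8167 shift cm [-0.03 -0.22  9.2 ] twist -0.0 force [ 0.44 -0.74 -0.18]
294.44591197669234 255.13231914883139 189.07680685267283 [[-1.044e-01  9.616e-01  2.537e-01  4.969e-01]
 [ 9.945e-01  1.007e-01  2.730e-02 -3.460e-02]
 [ 7.000e-04  2.551e-01 -9.669e-01  2.998e-01]
 [ 0.000e+00  0.000e+00  0.000e+00  1.000e+00]]
[395.0037184  303.45744595]
[395.09469493 299.8809451 ]
```

View pics/w1.png

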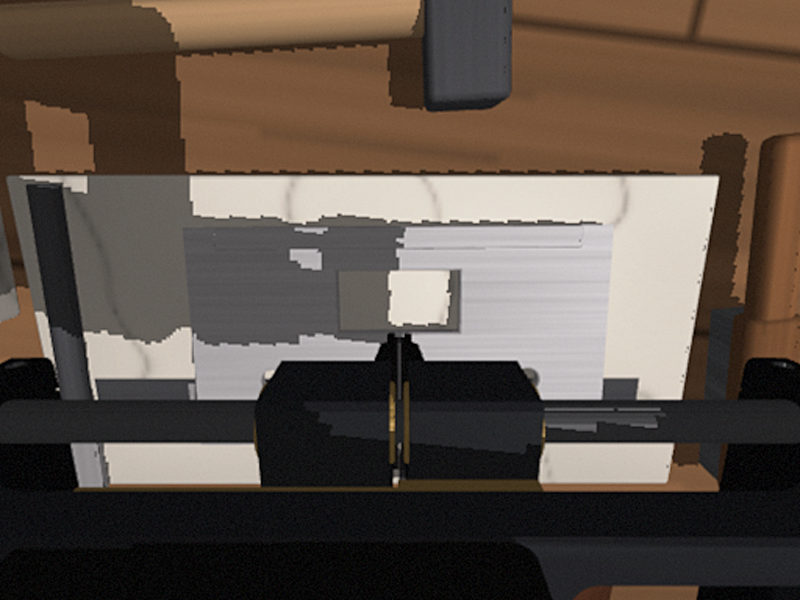

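Window centre at about (399,300), against a predicted (395,303), so it agrees within 2 mm. Template and jig appear nearly parallel. Next I descend with the closed fingers into the window.

send_rows:
  motion: [0,0,0,3,0,0,0,0,5.5,0,0,0,0,7.5,0,0,0,0,8.6,0,0,0,0,9.1,0]

```text
clock: 2.28
eef_pos: [0.5669, -0.0259, 0.2289]
eef_rot: [[-0.994, -0.107, -0.002], [-0.107, 0.994, 0.0], [0.002, 0.001, -1.0]]
force: [-0.1, 0.5, 0.4]
opening: 0.0002
```

send_rows:
  motion: [0,-0.2,0,0,0,0,-0.4,0,0,0,0,-0.4,0,0,0]

```text
clock: 2.53
eef_pos: [0.5725, -0.0265, 0.2317]
eef_rot: [[-0.994, -0.105, 0.002], [-0.105, 0.994, -0.0], [-0.002, -0.001, -1.0]]
force: [-0.6, 0.0, 0.3]
opening: 0.0006
```

send_rows:
  motion: [0,-0.1,0,0.1,0,0,-0.2,0,0.1,0,0,-0.3,0,0.1,0,0,-0.4,0,0.1,0,0,-0.5,0,0.1,0]

```text
clock: 2.95
eef_pos: [0.5763, -0.0264, 0.2297]
eef_rot: [[-0.994, -0.105, -0.002], [-0.105, 0.994, -0.0], [0.002, -0.0, -1.0]]
force: [-7.5, -0.3, 5.2]
opening: 0.0003
```

send_rows:
  motion: [0,-0.1,0,0,0,0,-0.2,0,0,0,0,-0.3,0,0,0,0,-0.4,0,0,0,0,-0.5,0,0,0]

```text
clock: 3.37
eef_pos: [0.5813, -0.0259, 0.2297]
eef_rot: [[-0.994, -0.105, -0.002], [-0.105, 0.994, -0.0], [0.002, -0.0, -1.0]]
force: [-5.1, -0.8, 4.3]
opening: -0.0002
```

send_rows:
  motion: [0,-0.08,0,-0.03,0,0,-0.16,0,-0.06,0,0,-0.24,0,-0.06,0,0,-0.32,0,-0.06,0,0,-0.4,0,-0.06,0]

```text
clock: 3.78
eef_pos: [0.5853, -0.0254, 0.2299]
eef_rot: [[-0.994, -0.105, -0.002], [-0.105, 0.994, -0.0], [0.002, -0.0, -1.0]]
force: [-5.4, -0.2, 5.5]
opening: 0.0008
```

send_rows:
  motion: [0,-0.08,0,0,0,0,-0.16,0,0,0,0,-0.24,0,0,0,0,-0.32,0,0,0,0,-0.4,0,0,0]

```text
clock: 4.2
eef_pos: [0.5893, -0.025, 0.2301]
eef_rot: [[-0.994, -0.105, -0.002], [-0.105, 0.994, -0.0], [0.002, -0.0, -1.0]]
force: [-8.1, -0.5, 5.7]
opening: 0.0006
```

send_rows:
  motion: [0,0,0,-0.07,0,0,0,0,-0.15,0,0,-0.05,0,-0.15,0,0,-0.1,0,-0.15,0,0,-0.15,0,-0.15,0]

```text
clock: 4.62
eef_pos: [0.5908, -0.0247, 0.2308]
eef_rot: [[-0.994, -0.105, -0.001], [-0.105, 0.994, 0.0], [0.001, 0.0, -1.0]]
force: [-5.2, -0.6, 0.4]
opening: 0.0002
```

```bash
python3 - <<'E'
from h import *
from rig import imaging,read_state
import cv2
f=imaging.grab_frame('top');c=f['color'][90:225,185:385,::-1]
s=read_state();print(s['eef_pos'],s['force'],s['ft_torque'])
g=imaging.grab_frame('side')['color'][165:315,225:360,::-1]
c=cv2.resize(c,None,fx=2.4,fy=2.4,interpolation=cv2.INTER_CUBIC);g=cv2.resize(g,(int(135*2.2),int(150*2.2)),interpolation=cv2.INTER_CUBIC)
c=cv2.copyMakeBorder(c,0,g.shape[0]-c.shape[0],0,0,cv2.BORDER_CONSTANT)
cv2.imwrite('pics/c2.png',np.hstack([c,g]))
E
```

```text
[ 0.59079659 -0.02470068  0.2308165 ] [-4.89708121 -0.80771719  1.50785907] [-0.13855446  0.7871061  -0.03692305]
```

View pics/c2.png

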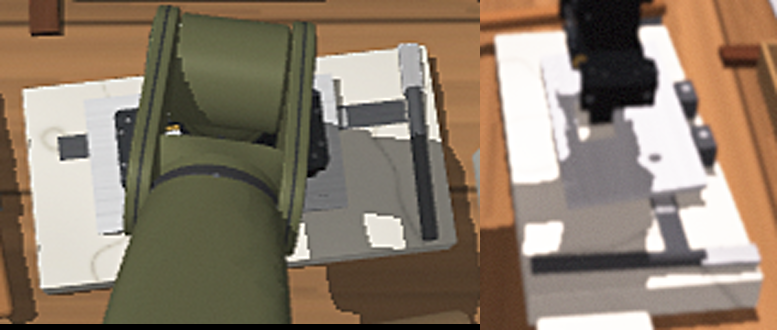

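The front edge is now almost at the blocks, at about (690,110) in the side crop. I keep pushing until the force rises.

send_rows:
  motion: [0,-0.05,0,0,0,0,-0.1,0,0,0,0,-0.15,0,0,0,0,-0.2,0,0,0,0,-0.25,0,0,0]

```text
clock: 5.13
eef_pos: [0.5921, -0.0246, 0.2307]
eef_rot: [[-0.994, -0.105, -0.007], [-0.105, 0.994, -0.0], [0.007, 0.0, -1.0]]
force: [-13.5, -2.0, 6.7]
opening: 0.0001
```

send_rows:
  motion: [0,-0.05,0,0,0,0,-0.1,0,0,0,0,-0.15,0,0,0,0,-0.2,0,0,0]

```text
clock: 5.47
eef_pos: [0.5932, -0.0245, 0.2306]
eef_rot: [[-0.994, -0.106, -0.012], [-0.106, 0.994, -0.001], [0.012, 0.001, -1.0]]
force: [-19.0, -2.1, 11.1]
opening: 0.0007
```

send_rows:
  motion: [0,0.4,0,0,0,0,0.7,0,0,0,0,0.7,-0.6,0,0,0,0.7,-1.2,0,0,0,0.7,-1.8,0,0]

```text
clock: 5.88
eef_pos: [0.5911, -0.0435, 0.2318]
eef_rot: [[-0.994, -0.105, 0.002], [-0.105, 0.994, -0.0], [-0.002, -0.001, -1.0]]
force: [1.2, 1.1, 0.6]
opening: 0.0005
```

send_rows:
  motion: [0,0,-0.1,0,0,0,0,-0.2,0,0,0,0,-0.3,0,0,0,0,-0.4,0,0,0,0,-0.5,0,0]

```text
clock: 6.3
eef_pos: [0.5909, -0.0478, 0.231]
eef_rot: [[-0.994, -0.105, -0.0], [-0.105, 0.994, 0.0], [-0.0, 0.0, -1.0]]
force: [-0.1, -0.0, -0.6]
opening: 0.0003
```

send_rows:
  motion: [0,-0.1,-0.1,0,0,0,-0.15,-0.2,0,0,0,-0.2,-0.3,0,0,0,-0.25,-0.4,0,0,0,-0.3,-0.5,0,0]

```text
clock: 6.72
eef_pos: [0.5939, -0.0522, 0.2306]
eef_rot: [[-0.994, -0.105, -0.003], [-0.105, 0.994, 0.001], [0.003, 0.001, -1.0]]
force: [-4.1, 1.8, 1.0]
opening: 0.0001
```

send_rows:
  motion: [0,-0.02,-0.06,0,0,0,-0.04,-0.12,0,0,0,-0.06,-0.18,0,0,0,-0.06,-0.24,0,0,0,-0.06,-0.3,0,0]

```text
clock: 7.13
eef_pos: [0.5944, -0.0545, 0.2303]
eef_rot: [[-0.994, -0.105, -0.004], [-0.105, 0.994, 0.003], [0.004, 0.003, -1.0]]
force: [-5.1, 5.6, 2.2]
opening: 0.0003
```

send_rows:
  motion: [0,0,-0.06,0,0,0,0,-0.12,0,0,0,0,-0.18,0,0,0,0,-0.24,0,0,0,0,-0.3,0,0]

```text
clock: 7.55
eef_pos: [0.5947, -0.0574, 0.2303]
eef_rot: [[-0.994, -0.105, -0.004], [-0.105, 0.994, 0.003], [0.004, 0.004, -1.0]]
force: [-6.0, 5.4, 2.0]
opening: 0.0004
```

send_rows:
  motion: [0,0,-0.06,0,0,0,0,-0.12,0,0,0,0,-0.18,0,0,0,0,-0.24,0,0,0,0,-0.3,0,0]

```text
clock: 7.97
eef_pos: [0.595, -0.0605, 0.2302]
eef_rot: [[-0.994, -0.105, -0.004], [-0.105, 0.994, 0.003], [0.004, 0.003, -1.0]]
force: [-5.7, 4.5, 0.9]
opening: -0.0
```

send_rows:
  motion: [0,0,-0.06,0,0,0,0,-0.12,0,0,0,0,-0.18,0,0,0,0,-0.24,0,0,0,0,-0.3,0,0]

```text
clock: 8.38
eef_pos: [0.5954, -0.0642, 0.2298]
eef_rot: [[-0.994, -0.105, -0.004], [-0.105, 0.994, 0.001], [0.004, 0.001, -1.0]]
force: [-4.8, 2.0, -2.2]
opening: 0.0003
```

send_rows:
  motion: [0,0,-0.06,0,0,0,0,-0.12,0,0,0,0,-0.18,0,0,0,0,-0.24,0,0,0,0,-0.3,0,0]

```text
clock: 8.8
eef_pos: [0.5958, -0.0672, 0.2298]
eef_rot: [[-0.994, -0.105, -0.004], [-0.105, 0.994, 0.001], [0.003, 0.001, -1.0]]
force: [-4.3, 1.6, -3.0]
opening: 0.0002
```

```bash
python3 - <<'E'
from h import *
from rig import imaging
import cv2
g=imaging.grab_frame('side')['color'][165:315,225:360,::-1]
cv2.imwrite('pics/s3.png',cv2.resize(g,None,fx=4,fy=4,interpolation=cv2.INTER_CUBIC))
E
```

```text
(no output)
```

View pics/s3.png

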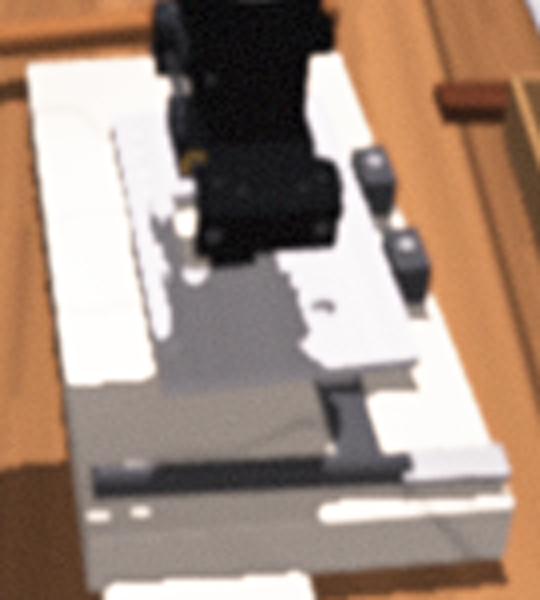

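The front is still up on the pins and against the blocks; the hole at (322,305) shows no pin. I continue along the blocks.

send_rows:
  motion: [0,0,-0.06,0,0,0,0,-0.12,0,0,0,0,-0.18,0,0,0,0,-0.24,0,0,0,0,-0.3,0,0]

```text
clock: 9.27
eef_pos: [0.596, -0.0692, 0.2297]
eef_rot: [[-0.995, -0.104, -0.004], [-0.104, 0.995, 0.004], [0.004, 0.005, -1.0]]
force: [-4.6, 8.9, -2.3]
opening: 0.0003
```

send_rows:
  motion: [0,0,-0.06,0,0,0,0,-0.12,0,0,0,0,-0.18,0,0,0,0,-0.24,0,0,0,0,-0.3,0,0]

```text
clock: 9.68
eef_pos: [0.5962, -0.0705, 0.2296]
eef_rot: [[-0.995, -0.104, -0.005], [-0.104, 0.995, 0.009], [0.004, 0.01, -1.0]]
force: [-5.6, 16.1, -0.3]
opening: 0.0005
```

The y force is rising, so the template has stopped. I ease off and look.

send_rows:
  motion: [0,0.1,0.4,0,0,0,0.4,0.6,0,0,0,0.7,1.0,0,0,0,0.7,1.5,0,0,0,0.7,1.5,0,0]

```text
clock: 10.1
eef_pos: [0.589, -0.0589, 0.232]
eef_rot: [[-0.994, -0.105, 0.002], [-0.105, 0.994, -0.0], [-0.002, -0.001, -1.0]]
force: [-0.2, -0.3, 0.4]
opening: 0.0005
```

```bash
python3 - <<'E'
from h import *
from rig import imaging,read_state
import cv2
s=read_state();print(s['eef_pos'],s['force'])
g=imaging.grab_frame('side')['color'][165:315,225:360,::-1]
cv2.imwrite('pics/s4.png',cv2.resize(g,None,fx=4,fy=4,interpolation=cv2.INTER_CUBIC))
E
```

```text
[ 0.58901671 -0.05887263  0.23202128] [-0.20341878 -0.27061159  0.35124754]
```

View pics/s4.png

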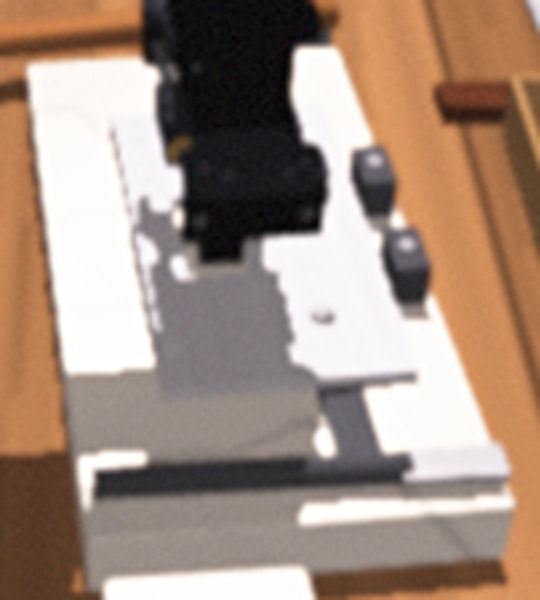

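It has dropped: the pin tip shows in the hole at (322,315) and the raised-front shadow is gone. I withdraw straight up and clear of the view.

send_rows:
  motion: [0,0,0,-1,0,0,0,0,-3,0,0,0,0,-6,0,0,0,0,-10,0,0,0,0,-14,0]

```text
clock: 10.57
eef_pos: [0.5883, -0.0594, 0.3726]
eef_rot: [[-0.995, -0.105, -0.001], [-0.105, 0.995, 0.0], [0.001, 0.0, -1.0]]
force: [0.5, 0.4, -0.0]
opening: 0.0005
```

send_rows:
  motion: [0,8,20,-3,0,0,8,20,-3,0,0,8,20,-3,0,0,8,20,-3,0,0,8,20,-3,0]

```text
clock: 10.98
eef_pos: [0.4913, 0.1244, 0.4015]
eef_rot: [[-0.995, -0.104, 0.002], [-0.104, 0.995, 0.0], [-0.002, 0.0, -1.0]]
force: [1.1, 0.9, -0.1]
opening: 0.0002
```

send_rows:
  motion: [0,6,15,0,0,0,6,15,0,0,0,6,15,0,0,0,6,15,0,0,0,6,15,0,0]

```text
clock: 11.4
eef_pos: [0.4143, 0.27, 0.4012]
eef_rot: [[-0.994, -0.111, 0.001], [-0.111, 0.994, 0.003], [-0.001, 0.003, -1.0]]
force: [0.1, -0.1, 0.8]
opening: 0.0005
```

```bash
python3 - <<'E'
from h import *
from rig import imaging,read_state
import cv2
s=read_state();print(s['eef_pos'],s['force'])
f=imaging.grab_frame('top')['color'][:,:,::-1]
c=cv2.resize(f[90:225,185:385],None,fx=4,fy=4,interpolation=cv2.INTER_CUBIC)
cv2.imwrite('pics/t5.png',c)
g=imaging.grab_frame('side')['color'][:,:,::-1]
cv2.imwrite('pics/s5.png',cv2.resize(g,(800,600),interpolation=cv2.INTER_CUBIC))
E
```

```text
[0.41434853 0.27003198 0.40118698] [ 0.08605383 -0.08982354  0.77454154]
```

View pics/t5.png

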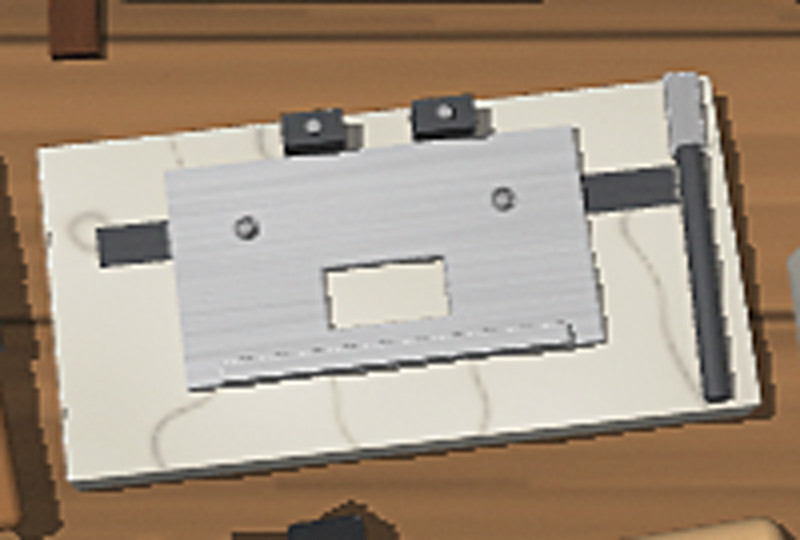

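View pics/s5.png

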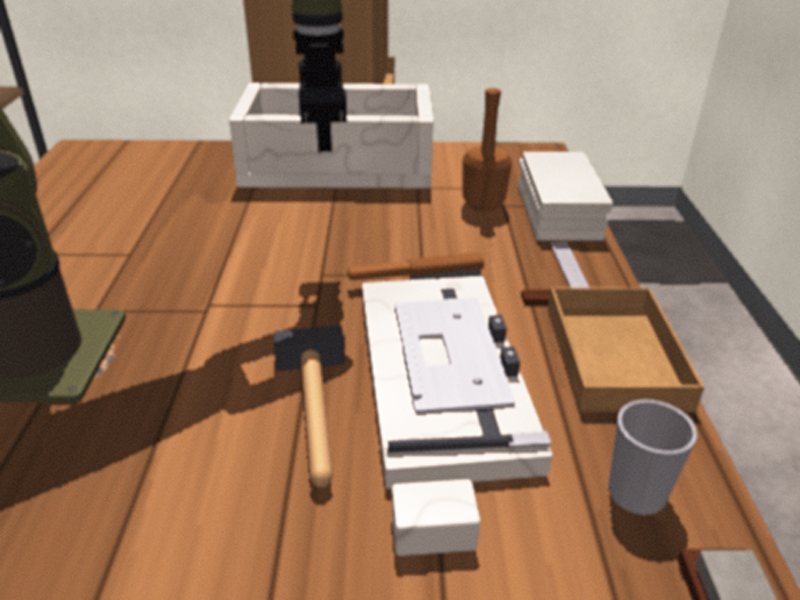

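The top view shows a pin in each hole, at (246,228) and (503,198), with the front edge at the blocks. In the side view the bystanders have not moved. I check the numbers once, then hand in.

```bash
python3 - <<'E'
from h import *
from rig import arm,read_state
U=lambda x,y,z:jig(unp('top',185+x/4-.375,90+y/4-.375,z,1))*1000
L,R=U(246,228,.044),U(503,198,.044);print('holes mm (want x 35, 150 apart)',L.round(1),R.round(1),np.linalg.norm(L-R).round(1))
for n,c in {'FL':(166,170),'FR':(577,127),'RR':(606,342)}.items():
    print(n,U(*c,.044).round(1))
s=read_state();print(s['clock'],s['force'])
print(arm.sign_off())
E
```

```text
holes mm (want x 35, 150 apart) [35.7 83.7] [ 37.  -66.3] 150.1
FL [ 75.6 126.3]
FR [  74.8 -114.9]
RR [ -54.3 -113.7]
11.5 [-0.09694806  0.11681427 -0.3347919 ]
the job is handed in; nothing more can be done
None
```

The template is home: it dropped over both pins and lies flat on the bed. I handed the job in at 11.5 s of the 48 s allowed, with the arm well clear.

**How it went:** I put the closed fingers into the template's window, without lifting it. I pushed it to +x until it sat against both blocks, then slid it to -y along them with light pressure. When the push force rose, showing it had stopped, I eased off and the picture showed it had dropped. I then withdrew straight up. The highest push was about 19 N, when seating it against the blocks.

**Last checks, from the top and side pictures:**
- **Holes:** a pin shows in each one. They measure at jig x = 35.7 and 37.0 mm (target 35), 150.1 mm apart (target 150). Their middle is at y = +8.7 mm, inside the ±12 mm range.
- **Front edge:** 75 to 75.6 mm, against the block faces at 75.5 mm. Only the right hole's 2 mm offset disagrees slightly, and it is within camera and pixel error.
- **Flatness:** I judged this by eye from the missing raised-front shadow and the pins in the holes, and the sizes come out right when worked out for a flat plate. I did not measure it separately.
- **Bystanders:** the chisel, hammer, brush and offcut look unmoved in the before and after pictures, and the wrist force was about zero at hand-in.

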